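# Open the double-latched treatments box

### The arm

A 6-joint arm with a two-finger parallel gripper is mounted at the origin on the work surface. World frame = base frame: x ahead of the robot, y to its left, z up, the work surface at z = 0. Lengths are in m, angles in degrees, forces in N, time in s.
With the tool pointing down it reaches from about 0.25 to 0.725 m from the base axis. Payload 9.7 kg.
Tool frame: the origin (TCP) lies at the very end of the fingers, on their centre line; the grasp point (between the pads) lies 19 mm behind it (bot.grip_point_offset is the z of the grasp point in the tool frame, in m); z points along the fingers, x is the direction in which the jaws open and shut, and the axes are right-handed (so a half turn about z gives the same grasp; the last joint's range is limited). The gripper opens to 85 mm and grips with 20 to 120 N. Pads are 22 mm wide; open, the fingers measure 114 mm over their backs; the gripper's body (76 mm by 85 mm) begins 54 mm behind the grasp point. The pads swing forward as they close: fully open they stand 13 mm farther back than shut.
Start: joints at [66.578, 4.979, 10.078, 95.1, 0, 90], TCP at [0.219, 0.505, 0.231] pointing down, gripper open.
Joint ranges: [-179.16, 179.16], [-48.56, 103.87], [-65.8, 70.77], [-126.05, 130.52], [-82.76, 87.17], [-180, 180]. Speed limits (degrees/s): [127.2, 127.2, 147.25, 180, 180, 180].

### API

Orientations are given as [roll, pitch, yaw] about the fixed x, y, z axes, in that order (R = Rz(yaw) Ry(pitch) Rx(roll)).
In Python, from workcell import get_obs, viewer, job_done, bot gives the robot as it stands.
- The arm moves only by the shell command python3 -m handwheel 'ROWS' [FORCE]. ROWS is JSON, a list of rows, each a list of 5 numbers: the closure, from 0 (fully open) to 1 (shut), then the shift along the world's x, y, z in m, then the turn about the world's z in degrees. A call has 1 to 5 rows; each row is the pose to reach, as a shift and turn from the pose measured when the call began; what a row does not reach only later rows make up. A row lasts 1/10 s, in which the tool goes at most 50 mm and 8.59 degrees, less where a joint would pass 70% of its speed; a pose out of reach is approached as far as the arm can. A call with a gripper value outside its range is refused whole. The fingers move at their own pace and stop on an object; FORCE is the grip in N (left out, the last holds). Time passes only in rows, so rows that repeat a pose let the fingers close. It gives the time, the measured TCP pose, the force and the opening at its end, in the units of the state.
- get_obs(): the state, without advancing time (a new reading comes with each control period).
- viewer.camera(name): name is "scene" or "top"; returns a dict with "color" (384x512x3 uint8, blue, green, red), "K" (3x3 intrinsics, pixels), "origin" and "orientation" of the camera in the world. Camera axes: x right, y down, z forward; pixel columns grow to the right and rows downward; lengths in m; the calibration is good to about 2 mm. A picture is of the moment at which its call begins. There is no depth.
- job_done(): hands the job in, once; it reports no verdict.
The state is a dict: "time": time; "q": joint angles; "qd": joint speeds; "joint_efforts": joint torques, N m; "ee_pos": TCP position; "tcp_rot": TCP orientation; "wrist_force": force on the tool from outside, world axes, zero at the start; "torque": the same for the moment, N m; "opening": finger opening in m.
Only numpy, scipy, OpenCV 4.12 (cv2) and the standard library are available. Lean on these libraries where they do the work, as an engineer would, in place of code of your own. Each camera call takes 0.05 s, during which the arm holds its last target.

### The job

Open the child-safe water-treatments box: turn its orange knob a quarter turn clockwise, raise the lid a little by the knob until the hidden safety catch stops it, then feel along the gap to the right of the knob for that catch, press it in and swing the lid up until it stands upright by itself. Work gently: do not strain the lid against the catch or push hard on either of them. Leave the other things on the mat where they are.

Things in the scene. Friction and masses are not known exactly. Their poses are not given: they have to be found in the camera images.
- box: White plastic box screwed to the shelf, 165 (x) x 280 (y) x 105 mm high, walls 4 mm. Origin: centre of its underside; z up, -x is its front, which faces the robot. A steel rail 5 mm deep, 6 mm high runs along the inside of the front wall, flush with its rim. Small bottles inside at the back, tops 70 mm up. The teal lid lies on the rim.
- panel: Teal lid panel 163 x 280 x 6 mm, hinged along the box's rear top edge. Origin: middle of the hinge axis, at box (82.5, 0, 108) mm and halfway up the panel's thickness; the panel runs from there along its own -x. A safety catch hangs under it, out of sight until the lid is raised (see lid, lid_front).
- lid_front (a point): Middle of the lid's lower front edge. The catch is set anywhere from 50 mm left (box +y) to 120 mm right (-y) of here: a black blade 16 mm wide, face upright and as high as the gap, 12 mm behind the box's front face. Pressed straight back (box +x) it yields on a spring, 1.5 N at first plus 0.5 N per mm; its claw leaves the rail after 5 mm; stop at 10 mm. It springs back. Sideways it is rigid.
- knob_grip (a point): Grip point on the axis of the orange knob, 27 mm above the lid, 30 mm behind the box's front face, 90 mm left (box +y) of the lid's middle. The knob's bar, 42 x 13 mm and 29 mm tall, stands on a 44 mm disc 8 mm high and points to front and back at joint value 0. x along the bar.
- knob (a joint): Turn of the knob, rad, clockwise from above: 0 to 0.25 locked (cam tongue under the rail), clear of the rail from about 1.0, stop at 1.57. It stays where it is left and turns with about 0.05 N m. When turned its tongue lies towards the box's +y under the lid.
- lid (a joint): Opening of the lid, rad: 0 shut, about 0.25 when the safety catch stops it (front gap about 40 mm), 1.75 fully back. The hinge is stiff (0.45 N m plus the lid's weight, 0.36 kg in all, so 5 to 7 N at the knob) and the lid stays where it is left. With the catch pressed in, the front edge must rise about 15 mm more to pass it.
- breeder_box: Bystander: clear acrylic breeder box, open on top, 100 x 170 x 90 mm, loose. Origin: centre of its underside.
- algae_pad_holder: Bystander: blue plastic algae pad holder, 75 x 50 x 32 mm, loose. Origin: centre of its underside.
- plant_weight: Bystander: white ceramic plant weight, disc of 48 mm diameter, 20 mm high, loose. Origin: centre of its underside.
- siphon_clip: Bystander: chrome-plated steel siphon clip, a U 60 x 22 x 40 mm with a thumb screw, loose. Origin: centre of its underside.

How it is judged (in metres and radians):
On the way, in this order (a step that is already met when the one before it is completed fails the run):
1. the knob is turned clear (value of joint knob above 1.1 rad), for 0.1 s.
2. the lid is raised a little and is held by the safety catch (value of joint lid between 0.15 and 0.3 rad), for 0.3 s.
At the end, for the whole second after the job is handed in: the lid stands open by 75 degrees (1.3 rad) or more and is at rest (value of joint lid above 1.3 rad and velocity of joint lid between -0.05 and 0.05 rad/s); the robot touches nothing.
It fails at once if the lid is strained upwards against the safety catch with more than 30 N (contact force between panel and box above 30 N).
It fails at once if the robot presses on the lid panel or the safety catch with more than 25 N (contact force between any of the fingers, the arm and panel above 25 N).
It fails at once if a bystander is moved by more than 15 mm (distance of any of breeder_box, algae_pad_holder, plant_weight, siphon_clip from where it was at the start of the episode above 0.015 m).
It also fails if it takes over 72 s, if anything falls off the work surface, if the arm or the gripper's body presses on something with over 40 N, if the wrist force passes 120 N, or if a joint passes its speed limit or range.

## Working session

There is one attempt and no reset: what is moved stays moved. The work goes in short steps, Python scripts to look and compute and a shell command to move; the robot and the scene stay as the last step left them, time stands still between calls to the robot, and variables do not carry over. Pictures are saved under pics/ and viewed, and the job is handed in when it is done.

```bash
mkdir -p pics; ls; cat > h.py <<'E'
import numpy as np, cv2
from workcell import get_obs, viewer, job_done, bot
def snap(n,tag):
    c=viewer.camera(n); cv2.imwrite(f'pics/{tag}_{n}.png',c['color']); return c
E
python3 - <<'E'
from h import *
for n in('scene','top'):
    c=snap(n,'a'); print(n,c['K'],c['origin'],c['orientation'])
print(get_obs(), bot.grip_point_offset)
E
```

```text
pics
scene [[399.71695714   0.         260.75504862]
 [  0.         399.71695714 194.75473528]
 [  0.           0.           1.        ]] [1.03089912 0.14964271 0.87556154] [-148.16185204   -0.78357855  106.56556192]
top [[369.92910156   0.         251.33987083]
 [  0.         369.92910156 193.1804218 ]
 [  0.           0.           1.        ]] [0.44098988 0.03695342 0.92729199] [-171.38974939    1.25532818  -88.61424109]
{'time': 0.1, 'q': array([6.65777511e+01, 5.00774975e+00, 1.00391086e+01, 9.50982257e+01,
       6.78005689e-05, 8.99996322e+01]), 'qd': array([-0.07883115, -0.16935139,  0.1149126 , -0.08428544,  0.04880099,
        0.03304628]), 'joint_efforts': array([-2.07289063e-04, -5.21560872e+01,  4.65653229e+01,  1.59549754e-02,
        1.61492034e-05, -9.93381633e-06]), 'ee_pos': array([0.21854939, 0.50450111, 0.23065689]), 'tcp_rot': array([-1.79999932e+02,  6.68668549e-02,  6.65781189e+01]), 'wrist_force': array([-0.33358648, -0.25673063,  0.52969781]), 'torque': array([-0.05384686,  0.01467465, -0.00583114]), 'opening': 0.08543892129502835} -0.0187
```

View pics/a_scene.png

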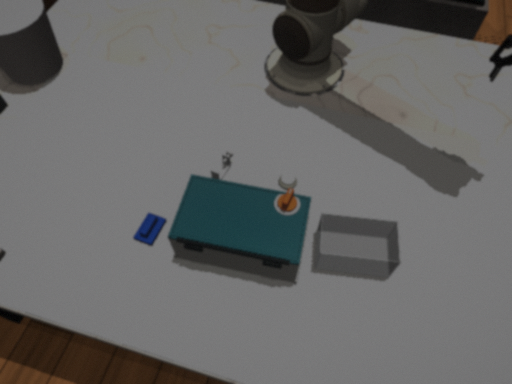

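View pics/a_top.png

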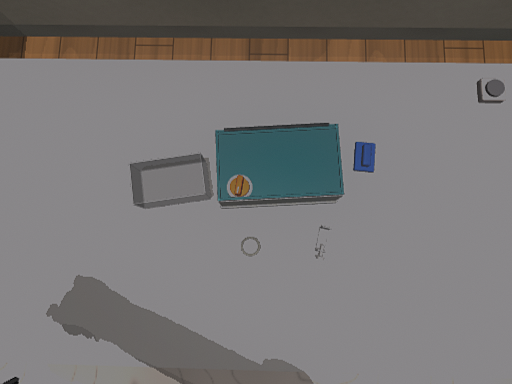

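```bash
cat >> h.py <<'E'
from scipy.spatial.transform import Rotation as Ro
from scipy.optimize import least_squares
def rot(c): return Ro.from_euler('xyz',c['orientation'],degrees=True).as_matrix()
def proj(c,P):
    p=(np.atleast_2d(P)-c['origin'])@rot(c); p=p@np.array(c['K']).T
    return p[:,:2]/p[:,2:]
def ray(c,uv,z):
    d=rot(c)@np.linalg.solve(np.array(c['K']),np.array([uv[0],uv[1],1.]))
    return c['origin']+d*(z-c['origin'][2])/d[2]
E
python3 - <<'E'
from h import *
cs={n:viewer.camera(n) for n in('scene','top')}
obs={}
for n,c in cs.items():
    hsv=cv2.cvtColor(c['color'],cv2.COLOR_BGR2HSV)
    m=cv2.inRange(hsv,(80,100,40),(98,255,255))
    m=cv2.morphologyEx(m,cv2.MORPH_CLOSE,np.ones((15,15)))
    cn=max(cv2.findContours(m,0,2)[0],key=cv2.contourArea)
    a=cv2.approxPolyDP(cv2.convexHull(cn),5,True)[:,0]
    print(n,a.tolist(),cv2.contourArea(cn)); obs[n]=a
    o=cv2.inRange(hsv,(5,150,80),(18,255,255)); 
    o[:100]=0
    if n=='scene': o[300:]=0
    M=cv2.moments(o,True); print('orange',M['m00'],M['m10']/M['m00'],M['m01']/M['m00'])
    for q in a: print(ray(c,q,0.111).round(4))
    img=c['color']
    b={'scene':(120,140,420,290),'top':(120,110,390,270)}[n]
    cv2.imwrite(f'pics/z_{n}.png',cv2.resize(img[b[1]:b[3],b[0]:b[2]],None,fx=2.6,fy=2.6,interpolation=cv2.INTER_CUBIC))
E
```

```text
scene [[192, 176], [309, 198], [298, 262], [170, 237]] 7450.0
orange 177.0 287.4689265536723 201.01694915254237
[ 0.5705 -0.1423  0.111 ]
[0.5493 0.1303 0.111 ]
[0.7054 0.1431 0.111 ]
[ 0.7292 -0.1286  0.111 ]
top [[337, 124], [343, 193], [218, 199], [216, 131]] 8277.5
orange 194.0 238.4020618556701 184.44329896907217
[ 0.7281 -0.1341  0.111 ]
[ 0.5688 -0.1457  0.111 ]
[0.5495 0.1319 0.111 ]
[0.7068 0.1424 0.111 ]
```

```bash
sleep 1; ls pics
```

```text
a_scene.png
a_top.png
z_scene.png
z_top.png
```

View pics/z_top.png

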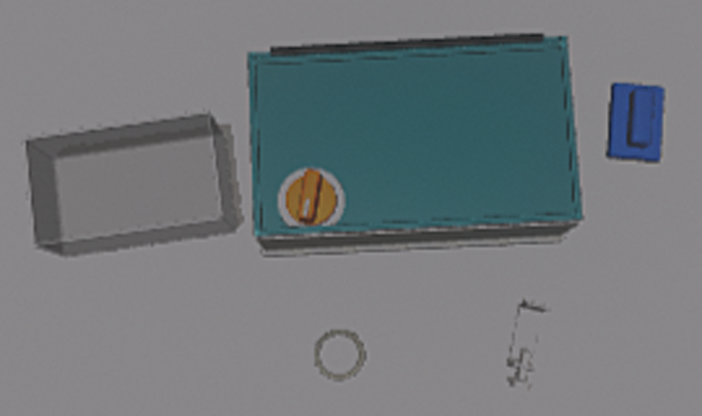

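View pics/z_scene.png

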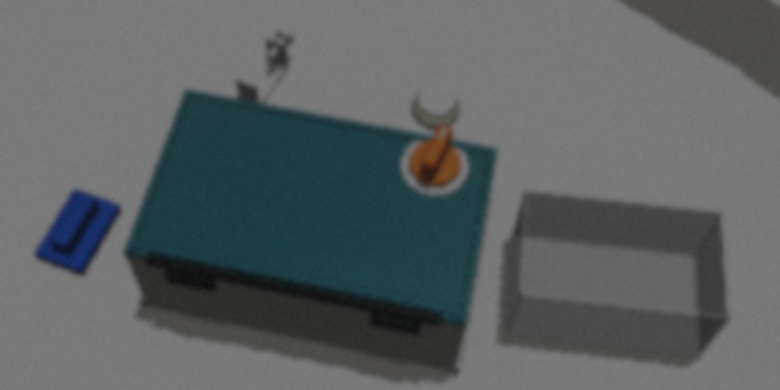

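```bash
cat >> h.py <<'E'
def box2w(P,b): # b=(x,y,yawdeg)
    return np.atleast_2d(P)@Ro.from_euler('z',b[2],degrees=True).as_matrix().T+[b[0],b[1],0]
E
python3 - <<'E'
from h import *
cs={n:viewer.camera(n) for n in('scene','top')}
L=np.array([[-80.5,-140,111],[-80.5,140,111],[82.5,140,111],[82.5,-140,111]])/1e3
ob={'scene':[[192,176.5],[310,198],[298,262],[170,237]],'top':[[343,193],[218,199],[216,131],[337,124]]}
f=lambda b:np.concatenate([(proj(cs[n],box2w(L,b))-ob[n]).ravel() for n in ob])
r=least_squares(f,[.64,0,4]);print(r.x,f(r.x).round(1))
b=r.x
# knob: orange masks vs predicted bar
for n,c in cs.items():
    g=box2w([[-.0525,.09,.148],[-.0525,.09,.119]],b);print(n,'top,base of axis',proj(c,g).round(1),g.round(4))
    im=c['color'].copy(); im=cv2.resize(im,None,fx=6,fy=6,interpolation=cv2.INTER_CUBIC)
    for a,col in((0,(255,255,255)),(.2,(0,255,0)),(-.2,(255,0,255))):
        for h in (.148,):
            u=np.array([np.cos(a),-np.sin(a),0]);v=np.array([np.sin(a),np.cos(a),0])
            q=[np.array([-.0525,.09,h])+s*.021*u+t*.0065*v for s,t in((1,1),(1,-1),(-1,-1),(-1,1))]
            p=proj(c,box2w(q,b))
            cv2.polylines(im,[np.int32((p+.5)*6)],True,col,1)
    q=proj(c,g)[0]; x,y=int(q[0]*6),int(q[1]*6)
    cv2.imwrite(f'pics/k_{n}.png',im[y-200:y+200,x-200:x+200])
a,b_=[cv2.imread(f'pics/k_{n}.png') for n in cs]; cv2.imwrite('pics/k.png',np.hstack([a,b_]))
E
```

```text
[ 6.37151345e-01 -2.71083991e-04  4.41070841e+00] [-1.  -1.9  0.5 -0.8  0.9  1.8 -2.3 -0.2  0.2  0.5 -0.6  1.5 -1.4 -0.8
 -0.3 -0.9]
scene top,base of axis [[287.6 194.7]
 [286.7 201.6]] [[0.5779 0.0854 0.148 ]
 [0.5779 0.0854 0.119 ]]
top top,base of axis [[238.2 184. ]
 [239.  186.3]] [[0.5779 0.0854 0.148 ]
 [0.5779 0.0854 0.119 ]]
```

View pics/k.png

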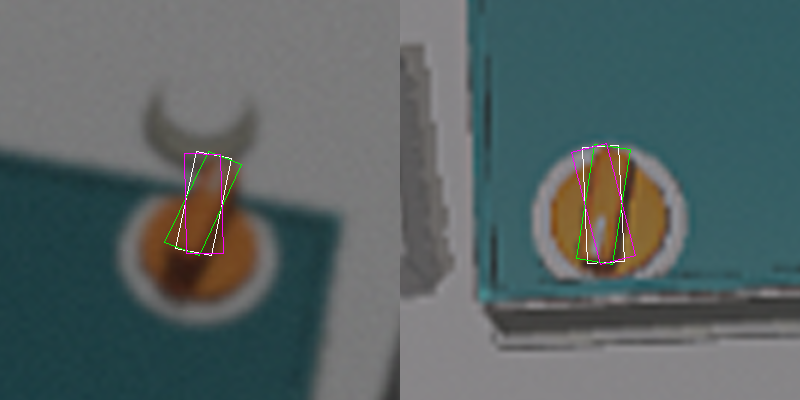

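```bash
python3 -m handwheel '[[0,0.02,-0.03,0,8],[0,0.05,-0.065,0,16],[0,0.08,-0.1,0,24],[0,0.11,-0.135,0,32],[0,0.14,-0.17,0,40]]' 30; python3 -c "
from h import *
print(get_obs()['q'])"
```

```text
time: 0.8
ee_pos: [0.3556, 0.338, 0.2311]
tcp_rot: [180.0, 0.0, 105.8]
wrist_force: [0.3, 0.5, -1.2]
opening: 0.0857
[ 4.35661767e+01 -3.15761072e+00  1.81779937e+00  9.49701030e+01
 -2.44374030e-02  2.78155151e+01]
```

```bash
python3 -m handwheel '[[0.0,0.03,-0.035,0,8],[0,0.06,-0.07,0,16],[0,0.09,-0.105,0,24],[0,0.12,-0.14,0,32],[0,0.15,-0.175,0,40]]'; python3 -m handwheel '[[0.2,0.03,-0.03,0,8],[0.2,0.06,-0.06,0,16],[0.2,0.07,-0.075,0,24],[0.2,0.073,-0.078,0,29],[0.2,0.073,-0.078,0,29]]'
```

```text
time: 1.3
ee_pos: [0.4997, 0.1697, 0.2313]
tcp_rot: [180.0, 0.0, 143.9]
wrist_force: [1.3, 0.3, -0.2]
opening: 0.0853
time: 1.8
ee_pos: [0.5732, 0.0909, 0.2308]
tcp_rot: [180.0, -0.0, 172.9]
wrist_force: [1.6, 0.4, 0.8]
opening: 0.0686
```

```bash
python3 -m handwheel '[[0.2,0.0047,-0.0054,-0.03,2],[0.2,0.0047,-0.0054,-0.055,2],[0.2,0.0047,-0.0054,-0.075,2],[0.2,0.0047,-0.0054,-0.075,2]]'; python3 - <<'E'
from h import *
cs=[snap(n,'b') for n in('scene','top')]
a=cs[0]['color'][130:260,220:370];b=cs[1]['color'][120:250,170:320]
cv2.imwrite('pics/b.png',cv2.resize(np.hstack([a,b]),None,fx=2.6,fy=2.6,interpolation=2))
E
```

```text
time: 2.2
ee_pos: [0.5762, 0.0858, 0.153]
tcp_rot: [-180.0, -0.3, 174.8]
wrist_force: [0.4, -0.5, 0.7]
opening: 0.0686
```

View pics/b.png

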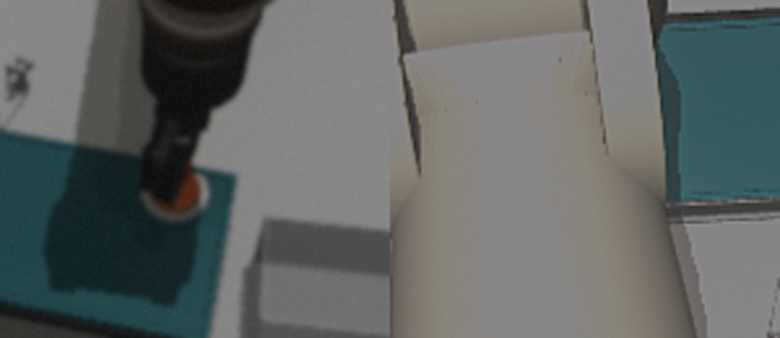

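```bash
python3 -m handwheel '[[0.2,0.001,0,-0.02,0],[0.2,0.001,0,-0.028,0],[0.5,0.001,0,-0.028,0],[0.7,0.001,0,-0.028,0],[0.7,0.001,0,-0.028,0]]' 30;python3 -m handwheel '[[0.7,0,0,0,0],[0.7,0,0,0,0],[0.7,0,0,0,0]]'
```

```text
time: 2.8
ee_pos: [0.5788, 0.0861, 0.1297]
tcp_rot: [179.9, 0.1, 174.9]
wrist_force: [-0.9, 0.1, 1.9]
opening: 0.041
time: 3.1
ee_pos: [0.5788, 0.086, 0.1298]
tcp_rot: [179.9, 0.1, 174.9]
wrist_force: [-0.8, -0.1, -0.5]
opening: 0.0411
```

```bash
python3 -m handwheel '[[0.3,0,0,0,0],[0.3,0,0,0,0],[0.3,0,0,-0.008,0],[0.3,0,0,-0.008,0],[0.3,0,0,-0.008,0]]';python3 -m handwheel '[[0.7,0,0,0,0],[0.7,0,0,0,0],[0.7,0,0,0,0],[0.7,0,0,0,0]]'
```

```text
time: 3.6
ee_pos: [0.5786, 0.086, 0.1214]
tcp_rot: [180.0, 0.0, 174.9]
wrist_force: [0.1, -0.4, 1.4]
opening: 0.0595
time: 4.0
ee_pos: [0.5788, 0.086, 0.1215]
tcp_rot: [180.0, 0.0, 174.9]
wrist_force: [1.9, -0.1, -0.6]
opening: 0.0415
```

Gripped; now turn clockwise (yaw −).

```bash
for i in 1 2; do python3 -m handwheel '[[0.7,0,0,0,-6],[0.7,0,0,0,-12],[0.7,0,0,0,-18],[0.7,0,0,0,-24],[0.7,0,0,0,-30]]'; done; python3 -c "
from h import *
print(get_obs()['torque'])"
```

```text
time: 4.5
ee_pos: [0.5794, 0.0857, 0.1215]
tcp_rot: [179.9, 0.1, 144.6]
wrist_force: [4.8, -0.5, -1.5]
opening: 0.0417
time: 5.0
ee_pos: [0.5798, 0.0853, 0.1215]
tcp_rot: [179.9, 0.2, 114.3]
wrist_force: [3.2, -2.7, -1.1]
opening: 0.0421
[-0.5636334  -0.65727997  0.08182497]
```

```bash
python3 -m handwheel '[[0.7,0,0,0,-5],[0.7,0,0,0,-10],[0.7,0,0,0,-15],[0.7,0,0,0,-17],[0.7,0,0,0,-17]]'; python3 -c "
from h import *
print(get_obs()['torque'])"
```

```text
time: 5.5
ee_pos: [0.5799, 0.0849, 0.1215]
tcp_rot: [179.9, 0.2, 97.3]
wrist_force: [2.0, -3.0, -0.6]
opening: 0.0415
[-0.52052523 -0.35599991 -0.0574228 ]
```

```bash
python3 -m handwheel '[[0.7,0.0008,0,0.0033,0],[0.7,0.0017,0,0.0067,0],[0.7,0.0027,0,0.01,0],[0.7,0.0037,0,0.013,0],[0.7,0.0037,0,0.013,0]]'; python3 - <<'E'
from h import *
cs=[snap(n,'c') for n in('scene','top')]
a=cs[0]['color'][130:260,220:370];b=cs[1]['color'][120:250,210:360]
cv2.imwrite('pics/c.png',cv2.resize(np.hstack([a,b]),None,fx=2.6,fy=2.6,interpolation=2))
E
```

```text
time: 6.0
ee_pos: [0.5832, 0.0851, 0.1347]
tcp_rot: [180.0, 0.2, 97.3]
wrist_force: [-3.5, 0.9, -2.5]
opening: 0.0417
```

View pics/c.png

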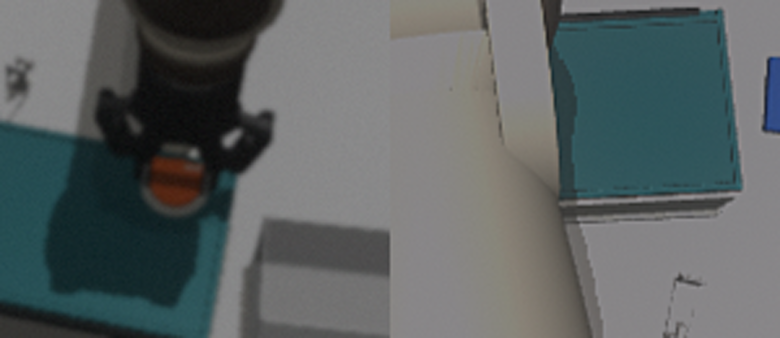

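```bash
cat >> h.py <<'E'
B=(0.6372,-0.0003,4.41)
def lidp(r,y,th,off=.003): # point on lid at r from hinge, off along upper normal
    return box2w([[.0825-r*np.cos(th)+off*np.sin(th),y,.108+r*np.sin(th)+off*np.cos(th)]],B)[0]
E
python3 - <<'E'
from h import *
c=viewer.camera('top')
for th in(0,.05,.1,.15,.2): print(th,proj(c,lidp(.163,-.14,th)).round(1), proj(c,lidp(0.163,-.14,th,-.003)).round(1))
im=cv2.resize(c['color'][160:220,320:360],None,fx=10,fy=10,interpolation=0)
cv2.imwrite('pics/d.png',im)
E
```

```text
0 [[343.2 193.5]] [[342.6 193.9]]
0.05 [[344.  192.8]] [[343.4 193.3]]
0.1 [[344.8 191.9]] [[344.2 192.6]]
0.15 [[345.6 190.8]] [[345.  191.6]]
0.2 [[346.4 189.5]] [[345.8 190.4]]
```

View pics/d.png

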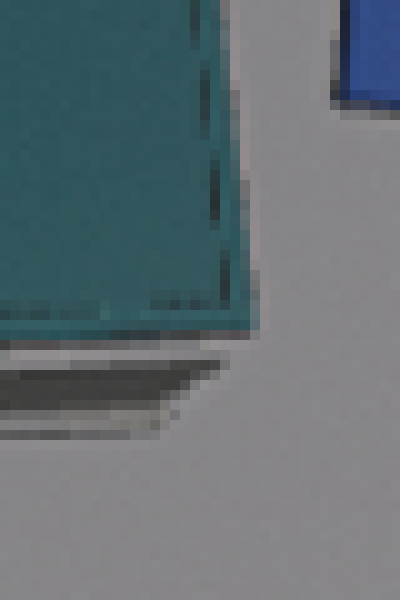

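```bash
python3 -m handwheel '[[0.7,0.0013,0,0.004,0],[0.7,0.0027,0.0002,0.008,0],[0.7,0.0045,0.0003,0.0115,0],[0.7,0.006,0.0004,0.015,0],[0.7,0.006,0.0004,0.015,0]]'; python3 - <<'E'
from h import *
print(get_obs()['torque'])
c=snap('top','e')
for th in(.1,.15,.2,.25): print(th,proj(c,lidp(.163,-.14,th)).round(1), proj(c,lidp(0.163,-.14,th,-.003)).round(1))
im=cv2.resize(c['color'][160:220,320:360],None,fx=10,fy=10,interpolation=0)
cv2.imwrite('pics/e.png',im)
E
```

```text
time: 6.65
ee_pos: [0.5896, 0.0856, 0.1505]
tcp_rot: [179.9, 0.2, 97.3]
wrist_force: [-4.8, 1.4, -0.4]
opening: 0.0414
[ 0.47771358  1.33197907 -0.09898591]
0.1 [[344.8 191.9]] [[344.2 192.6]]
0.15 [[345.6 190.8]] [[345.  191.6]]
0.2 [[346.4 189.5]] [[345.8 190.4]]
0.25 [[347.2 188. ]] [[346.6 189.1]]
```

View pics/e.png

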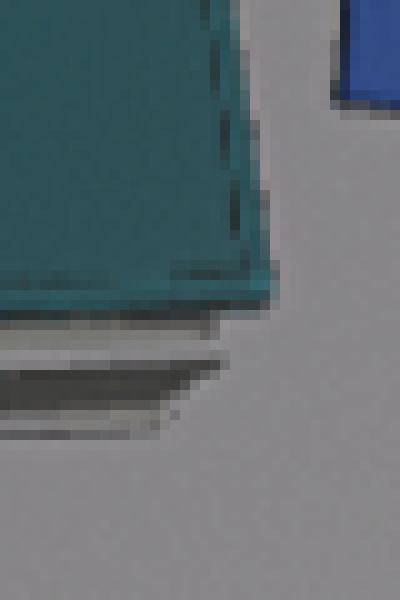

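```bash
python3 -m handwheel '[[0.7,0.0005,0,0.001,0],[0.7,0.001,0,0.002,0],[0.7,0.0013,0,0.003,0],[0.7,0.0013,0,0.003,0]]'; python3 -m handwheel '[[0.3,0,0,0,0],[0.3,0,0,0,0],[0.3,0,0,0,0],[0.1,0,0,0,0]]'
```

```text
time: 7.1
ee_pos: [0.591, 0.0857, 0.1535]
tcp_rot: [179.9, 0.2, 97.3]
wrist_force: [-4.3, 1.4, -6.0]
opening: 0.0413
time: 7.5
ee_pos: [0.5914, 0.0856, 0.1541]
tcp_rot: [179.8, 0.2, 97.3]
wrist_force: [-0.2, 0.3, 0.2]
opening: 0.073
```

```bash
python3 -m handwheel '[[0,0,0,0.03,0],[0,0,0,0.07,0],[0,0,0,0.11,0],[0,-0.03,0,0.15,0],[0,-0.06,0,0.19,0]]';python3 -m handwheel '[[0,-0.05,0,0,0],[1,-0.1,0,0,0],[1,-0.15,0,0,0],[1,-0.2,0,0,0],[1,-0.2,0,0,0]]'; python3 - <<'E'
from h import *
cs=[snap(n,'f') for n in('scene','top')]
a=cs[0]['color'][140:290,130:360];b=cs[1]['color'][110:260,150:380]
cv2.imwrite('pics/f.png',cv2.resize(np.vstack([a,b]),None,fx=2,fy=2,interpolation=2))
print(get_obs()['q'])
E
```

```text
time: 8.0
ee_pos: [0.5309, 0.0855, 0.3453]
tcp_rot: [179.8, 0.2, 97.3]
wrist_force: [0.5, 0.6, 0.9]
opening: 0.0855
time: 8.5
ee_pos: [0.3265, 0.085, 0.3478]
tcp_rot: [179.5, 0.2, 97.3]
wrist_force: [0.1, 0.2, 1.1]
opening: 0.0283
[ 14.69696833 -18.60986763   2.12878828 110.34482968  -0.23383031
   7.36949805]
```

View pics/f.png

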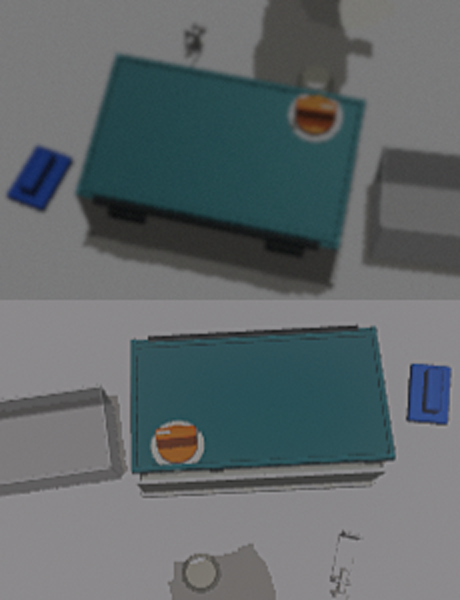

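```bash
python3 - <<'E'
from h import *
c=viewer.camera('top')
a=cv2.imread('pics/a_top.png')
im=cv2.resize(np.vstack([c['color'][180:212,212:345],a[180:212,212:345]]),None,fx=6,fy=6,interpolation=0)
cv2.imwrite('pics/g.png',cv2.convertScaleAbs(im,alpha=1.7))
for y in (-.14,-.1,-.05,0,.05,.1): print(y,[proj(c,box2w([[-.0705,y,z]],B)).round(1)[0].tolist() for z in(.105,.14)],proj(c,lidp(.163,y,.24,-.003)).round(1))
E
```

```text
-0.14 [[342.2, 189.5], [345.8, 186.9]] [[346.5 189.4]]
-0.1 [[324.3, 190.5], [327.1, 187.9]] [[327.7 190.4]]
-0.05 [[302.0, 191.7], [303.8, 189.2]] [[304.3 191.7]]
0 [[279.7, 193.0], [280.6, 190.5]] [[280.9 193. ]]
0.05 [[257.5, 194.2], [257.4, 191.8]] [[257.5 194.3]]
0.1 [[235.3, 195.4], [234.2, 193.1]] [[234.2 195.6]]
```

View pics/g.png

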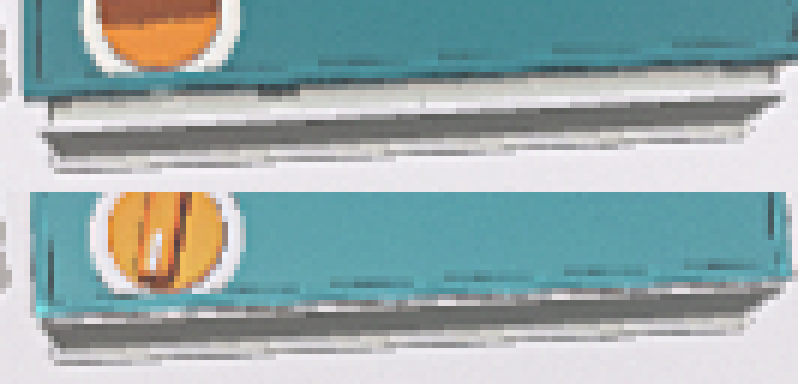

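```bash
python3 -m handwheel '[[1,0.05,-0.02,0.03,0],[1,0.1,-0.02,0.06,0],[1,0.15,-0.02,0.09,0],[1,0.2,-0.02,0.12,0],[1,0.25,-0.02,0.12,0]]';python3 -m handwheel '[[1,0.05,0,0,0],[1,0.1,0,0,0],[1,0.15,0,0,0],[1,0.2,0,0,0],[1,0.25,0,0,0]]'; python3 - <<'E'
from h import *
print(get_obs()['q'])
E
```

```text
time: 9.15
ee_pos: [0.5287, 0.0654, 0.4521]
tcp_rot: [179.7, 0.2, 97.3]
wrist_force: [0.8, -0.2, 1.6]
opening: 0.0003
time: 9.65
ee_pos: [0.5895, 0.054, 0.4402]
tcp_rot: [-178.3, 0.1, 97.2]
wrist_force: [-0.8, 1.0, 0.3]
opening: 0.0003
[  5.32681991  31.99557949  70.76718697 130.44414951  -0.19638429
  -1.89605968]
```

```bash
python3 -m handwheel '[[1,0.05,0,0,0],[1,0.1,0,0,0],[1,0.15,0,0,0],[1,0.2,0,0,0],[1,0.25,0,0,0]]';python3 -m handwheel '[[1,0.05,0,0,0],[1,0.1,0,0,0],[1,0.15,0,0,0],[1,0.2,0,0,0],[1,0.25,0,0,0]]'; python3 - <<'E'
from h import *
print(get_obs()['q'])
E
```

```text
time: 10.15
ee_pos: [0.5981, 0.0431, 0.4231]
tcp_rot: [-176.7, 0.1, 97.2]
wrist_force: [-0.3, -0.2, 1.0]
opening: 0.0003
time: 10.65
ee_pos: [0.6056, 0.0345, 0.4061]
tcp_rot: [-175.0, -0.0, 97.2]
wrist_force: [0.5, -0.7, 1.1]
opening: 0.0002
[  3.39788041  35.24028473  70.73711002 130.46642193  -0.29321503
  -3.81039662]
```

```bash
for i in 1 2 3; do python3 -m handwheel '[[1,0.01,0,0.05,0],[1,0.02,0,0.1,0],[1,0.03,0,0.15,0],[1,0.04,0,0.2,0],[1,0.05,0,0.25,0]]'|grep -v opening;  python3 - <<'E'
from h import *
print(get_obs()['q'])
E
done
```

```text
time: 11.15
ee_pos: [0.5894, 0.0314, 0.4431]
tcp_rot: [-178.6, 0.2, 97.2]
wrist_force: [0.5, -0.7, 0.0]
[  3.19979674  31.67708795  70.7100823  130.45147914  -0.31707349
  -4.02909101]
time: 11.65
ee_pos: [0.5722, 0.0284, 0.4766]
tcp_rot: [178.2, 0.5, 97.2]
wrist_force: [0.9, 0.4, -0.7]
[  2.99976002  28.36350035  70.68936306 130.44924457  -0.32617775
  -4.25013255]
time: 12.15
ee_pos: [0.554, 0.0255, 0.5077]
tcp_rot: [175.0, 0.7, 97.2]
wrist_force: [-0.3, -0.4, 0.3]
[  2.79965512  25.21834047  70.71466817 130.45420844  -0.32112039
  -4.4654768 ]
```

```bash
for i in 1 2 3 4 5 6 ; do python3 -m handwheel '[[1,0.01,0,0.05,0],[1,0.02,0,0.1,0],[1,0.03,0,0.15,0],[1,0.04,0,0.2,0],[1,0.05,0,0.25,0]]'|grep -v opening; done; python3 - <<'E'
from h import *
print(get_obs()['q'])
E

```

```text
time: 12.65
ee_pos: [0.5354, 0.0228, 0.536]
tcp_rot: [172.0, 1.0, 97.2]
wrist_force: [-0.3, -0.0, -0.6]
time: 13.15
ee_pos: [0.5166, 0.0204, 0.5615]
tcp_rot: [169.3, 1.2, 97.2]
wrist_force: [0.1, 0.2, -0.0]
time: 13.65
ee_pos: [0.498, 0.0182, 0.5845]
tcp_rot: [166.7, 1.4, 97.1]
wrist_force: [1.0, 0.5, -0.6]
time: 14.15
ee_pos: [0.4796, 0.0162, 0.6052]
tcp_rot: [164.3, 1.6, 97.0]
wrist_force: [-0.6, -1.1, -0.8]
time: 14.65
ee_pos: [0.4616, 0.0144, 0.6239]
tcp_rot: [162.0, 1.8, 97.0]
wrist_force: [0.2, -0.1, -0.3]
time: 15.15
ee_pos: [0.4442, 0.0128, 0.6406]
tcp_rot: [159.9, 2.0, 96.9]
wrist_force: [0.0, 0.0, 0.5]
[  1.73808671  10.05506312  70.70545911 130.45726203  -0.1335626
  -5.56616718]
```

```bash
for i in 1 2 3 4 ; do python3 -m handwheel '[[1,0,0,0.05,0],[1,0,0,0.1,0],[1,0,0,0.15,0],[1,0,0,0.2,0],[1,0,0,0.25,0]]'|grep -v opening; done; python3 - <<'E'
from h import *
print(get_obs()['q'])
E

```

```text
time: 15.65
ee_pos: [0.421, 0.012, 0.6611]
tcp_rot: [157.2, 2.3, 96.8]
wrist_force: [-0.6, -1.0, -0.1]
time: 16.15
ee_pos: [0.3984, 0.0112, 0.6793]
tcp_rot: [154.7, 2.5, 96.7]
wrist_force: [0.4, 1.1, -0.2]
time: 16.65
ee_pos: [0.3765, 0.0104, 0.6953]
tcp_rot: [152.3, 2.7, 96.6]
wrist_force: [0.1, 0.6, -0.2]
time: 17.15
ee_pos: [0.3556, 0.0097, 0.7095]
tcp_rot: [150.1, 2.9, 96.5]
wrist_force: [0.2, -0.0, 0.3]
[ 1.64111187e+00  2.19939503e-01  7.07080242e+01  1.30454764e+02
 -9.84471172e-02 -5.67452052e+00]
```

```bash
for i in 1 2 3 ; do python3 -m handwheel '[[1,-0.02,0,0.045,0],[1,-0.04,0,0.09,0],[1,-0.06,0,0.135,0],[1,-0.08,0,0.18,0],[1,-0.1,0,0.225,0]]'|grep -v opening; done; python3 - <<'E'
from h import *
print(get_obs()['q'])
E

```

```text
time: 17.65
ee_pos: [0.3212, 0.0098, 0.7303]
tcp_rot: [146.6, 3.2, 96.3]
wrist_force: [0.2, -0.4, -0.8]
time: 18.15
ee_pos: [0.2878, 0.0093, 0.7478]
tcp_rot: [143.3, 3.4, 96.2]
wrist_force: [-0.3, 0.4, -0.6]
time: 18.65
ee_pos: [0.255, 0.0088, 0.7629]
tcp_rot: [140.1, 3.7, 96.0]
wrist_force: [0.5, -0.1, 0.3]
[  2.9726275   -9.75653782  70.71131587 130.45304606  -0.89210316
  -4.64610077]
```

```bash
for i in 1 2 3 ; do python3 -m handwheel '[[1,-0.025,0,0.04,0],[1,-0.05,0,0.08,0],[1,-0.075,0,0.12,0],[1,-0.1,0,0.16,0],[1,-0.125,0,0.2,0]]'|grep -v opening; done; python3 - <<'E'
from h import *
o=get_obs();print(o['q']); print(Ro.from_euler('xyz',o['tcp_rot'],degrees=True).as_matrix().round(3))
E

```

```text
time: 19.15
ee_pos: [0.222, 0.0149, 0.7832]
tcp_rot: [134.9, 3.9, 95.9]
wrist_force: [0.4, 0.0, 0.0]
time: 19.65
ee_pos: [0.1711, 0.0135, 0.7941]
tcp_rot: [131.7, 4.1, 95.6]
wrist_force: [-0.8, -0.3, 0.5]
time: 20.15
ee_pos: [0.1338, 0.0078, 0.8007]
tcp_rot: [129.0, 4.2, 95.5]
wrist_force: [-0.1, -0.1, 0.1]
[  0.14117678 -20.90325982  70.68166575 130.45124268   1.50912944
  -6.63675433]
[[-0.095  0.621  0.778]
 [ 0.993  0.117  0.028]
 [-0.074  0.775 -0.627]]
```

```bash
for i in 1 2 3; do python3 -m handwheel '[[1,0.02,0.002,-0.036,0],[1,0.04,0.004,-0.072,0],[1,0.06,0.006,-0.108,0],[1,0.08,0.008,-0.144,0],[1,0.1,0.01,-0.18,0]]'|grep -v opening; done; python3 - <<'E'
from h import *
o=get_obs();print(o['q']); print(Ro.from_euler('xyz',o['tcp_rot'],degrees=True).as_matrix().round(3))
print(box2w([[-.110,.047,.119]],B))
E

```

```text
time: 20.65
ee_pos: [0.1949, 0.0171, 0.6842]
tcp_rot: [130.2, 4.3, 96.0]
wrist_force: [-0.9, 0.4, -0.1]
time: 21.15
ee_pos: [0.218, 0.0069, 0.5693]
tcp_rot: [131.2, 3.7, 96.9]
wrist_force: [-0.5, 1.0, -0.0]
time: 21.65
ee_pos: [0.2205, -0.0388, 0.4682]
tcp_rot: [130.7, 2.7, 97.9]
wrist_force: [0.3, -0.6, -0.4]
[-85.05924295 -48.42617855  -8.728922   130.42815943  49.39297616
 -94.52282819]
[[-0.137  0.64   0.756]
 [ 0.989  0.125  0.074]
 [-0.047  0.758 -0.651]]
[[0.5239117  0.03810261 0.119     ]]
```

```bash
for i in 1 2; do python3 -m handwheel '[[1,0.03,0.0,0.0,0],[1,0.06,0,0,0],[1,0.09,0.0,0,0],[1,0.12,0.0,0,0],[1,0.15,0.0,0,0]]'|grep -v opening;python3 -c "
from h import *
print(get_obs()['q'].round(1))"; done

```

```text
time: 22.15
ee_pos: [0.3254, -0.0726, 0.4836]
tcp_rot: [132.5, 2.0, 99.0]
wrist_force: [-1.6, -1.7, -0.5]
[-40.2 -48.4  -9.6  92.3  32.9 -39. ]
time: 22.65
ee_pos: [0.4771, -0.0721, 0.4822]
tcp_rot: [132.6, 2.0, 99.1]
wrist_force: [0.2, -0.1, 0.5]
[-20.2 -36.7  -7.9  74.8  19.9 -22. ]
```

```bash
python3 -m handwheel '[[1,-0.005,0.03,-0.03,-1],[1,-0.005,0.055,-0.07,-2],[1,-0.005,0.08,-0.11,-3],[1,-0.005,0.1,-0.15,-4],[1,0,0.11,-0.19,-4.7]]'|grep -v opening; python3 -m handwheel '[[1,0,0,-0.03,0],[1,0,0,-0.06,0],[1,0,0,-0.09,0],[1,0,0,-0.115,0],[1,0,0,-0.115,0]]';python3 -c "
from h import *
o=get_obs();print(o['q'].round(1),Ro.from_euler('xyz',o['tcp_rot'],degrees=True).as_matrix().round(3))
cs=[snap(n,'m') for n in('scene','top')]
a=cs[0]['color'][120:290,130:360];b=cs[1]['color'][100:270,150:380]
cv2.imwrite('pics/m.png',cv2.resize(np.hstack([a,b]),None,fx=1.7,fy=1.7,interpolation=2))
"
```

```text
time: 23.15
ee_pos: [0.492, 0.0416, 0.2937]
tcp_rot: [133.6, 2.0, 94.5]
wrist_force: [0.3, -0.2, -0.0]
time: 23.65
ee_pos: [0.5066, 0.0436, 0.1734]
tcp_rot: [134.9, 2.0, 94.5]
wrist_force: [-0.0, 0.1, 0.1]
opening: 0.0001
[  6.5 -48.4 -48.2  45.1  -2.8  -0. ] [[-0.079  0.702  0.708]
 [ 0.996  0.08   0.031]
 [-0.035  0.708 -0.705]]
```

View pics/m.png

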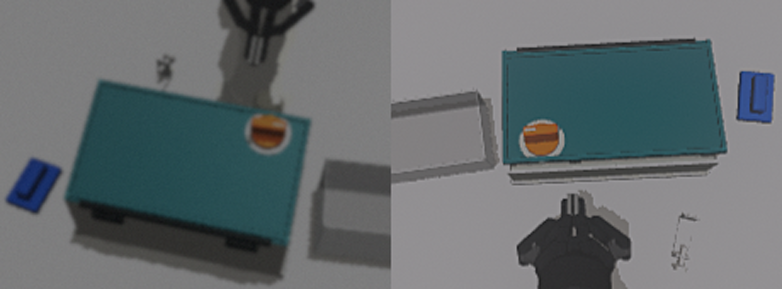

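```bash
python3 -m handwheel '[[1,0.017,-0.005,0,0],[1,0.017,-0.005,-0.015,0],[1,0.017,-0.005,-0.035,0],[1,0.017,-0.005,-0.054,0],[1,0.017,-0.005,-0.054,0]]';python3 -c "
from h import *
o=get_obs();print(o['q'].round(1));R=Ro.from_euler('xyz',o['tcp_rot'],degrees=True).as_matrix();print(R.round(3))
Rb=Ro.from_euler('z',B[2],degrees=True).as_matrix()
print('tcp in box',Rb.T@(o['ee_pos']-[B[0],B[1],0]),'upper corner',Rb.T@(o['ee_pos']+.011*R[:,1]-[B[0],B[1],0]))
"
```

```text
time: 24.25
ee_pos: [0.5237, 0.0385, 0.122]
tcp_rot: [134.7, 2.0, 94.5]
wrist_force: [-1.1, -0.2, -0.4]
opening: -0.0001
[  5.3 -45.4 -52.8  37.3  -2.   -0.9]
[[-0.078  0.7    0.71 ]
 [ 0.996  0.08   0.031]
 [-0.035  0.71  -0.703]]
tcp in box [-0.11019318  0.04744214  0.12203882] upper corner [-0.10245079  0.0477252   0.12984748]
```

```bash
cat > st.py <<'E'
from h import *
o=get_obs();R=Ro.from_euler('xyz',o['tcp_rot'],degrees=True).as_matrix()
Rb=Ro.from_euler('z',B[2],degrees=True).as_matrix()
print('box: corner',(Rb.T@(o['ee_pos']+.011*R[:,1]-[B[0],B[1],0])*1e3).round(1),'F',(Rb.T@o['wrist_force']).round(1),'T',(Rb.T@o['torque']).round(2),o['tcp_rot'].round(1),o['time'],(o['ee_pos']*1e3).round(1))
E
python3 -m handwheel '[[1,0.005,0,-0.0035,0],[1,0.01,0.001,-0.0035,0],[1,0.015,0.001,-0.0035,0],[1,0.02,0.0015,-0.0035,0],[1,0.02,0.0015,-0.0035,0]]' >/dev/null;python3 st.py
python3 -m handwheel '[[1,0.0,0,0,0],[1,0.002,0.0,0,0],[1,0.004,0,0,0],[1,0.004,0,0,0]]' >/dev/null;python3 st.py
```

```text
box: corner [-81.7  47.7 126.9] F [0.3 0.5 0.1] T [ 0.06  0.6  -0.03] [134.7   2.   94.5] 24.75 [544.4  40.1 119.1]
box: corner [-77.5  47.4 127. ] F [-1.   0.1 -0.4] T [-0.    0.66  0.  ] [134.7   2.   94.5] 25.15 [548.6  40.1 119.2]
```

```bash
for i in 1 2 3 4; do python3 -m handwheel '[[1,0.001,0,0,0],[1,0.002,0,0,0],[1,0.002,0,0,0]]' >/dev/null;python3 st.py; done
```

```text
box: corner [-75.5  47.2 127. ] F [-0.2 -0.6 -0.3] T [0.   0.65 0.02] [134.7   2.   94.5] 25.45 [550.6  40.1 119.1]
box: corner [-73.4  47.  127. ] F [-0.2 -0.5 -0.6] T [-0.02  0.68 -0.  ] [134.7   2.   94.5] 25.75 [552.7  40.1 119.2]
box: corner [-71.3  46.9 127. ] F [-0.6  0.2  0.7] T [-0.01  0.63  0.02] [134.7   2.   94.5] 26.05 [554.8  40.1 119.2]
box: corner [-69.2  46.7 127. ] F [-0.  -0.6  0.7] T [-0.02  0.64  0.01] [134.7   2.   94.5] 26.35 [556.9  40.1 119.2]
```

```bash
for i in 1 2 3; do python3 -m handwheel '[[1,0.001,0,0,0],[1,0.002,0,0,0],[1,0.002,0,0,0]]' >/dev/null;python3 st.py; done
```

```text
box: corner [-67.2  46.6 126.8] F [-1.8  0.3  0.6] T [0.07 0.84 0.06] [134.7   2.   94.5] 26.65 [558.9  40.1 119. ]
box: corner [-65.1  46.5 126.9] F [-3.1  1.2  0.4] T [0.17 0.88 0.1 ] [134.7   2.   94.5] 26.95 [561.   40.2 119.1]
box: corner [-63.1  46.4 126.8] F [-4.4  1.7  1.8] T [0.2  0.98 0.22] [134.7   2.   94.5] 27.25 [563.   40.3 119. ]
```

```bash
python3 -m handwheel '[[1,0.001,0.0003,0,0],[1,0.002,0.0006,0,0],[1,0.002,0.0006,0,0]]' >/dev/null;python3 st.py;  python3 -m handwheel '[[1,0.0,0,0.001,0],[1,0.0005,0,0.002,0],[1,0.0005,0,0.003,0],[1,0.0005,0,0.003,0]]' >/dev/null;python3 st.py
```

```text
box: corner [-61.1  46.7 126.7] F [-4.8  0.   1.8] T [-0.15  1.16 -0.11] [134.8   2.   94.5] 27.55 [565.   40.7 118.9]
box: corner [-61.1  46.6 128.5] F [-4.7  0.1 -4.7] T [ 0.03  1.99 -0.09] [134.9   2.   94.5] 27.95 [565.   40.6 120.7]
```

```bash
for i in 1 2; do python3 -m handwheel '[[1,0.0005,0,0.0015,0],[1,0.001,0,0.003,0],[1,0.0015,0,0.005,0],[1,0.0015,0,0.005,0]]' >/dev/null;python3 st.py; done
```

```text
box: corner [-59.7  46.6 133.4] F [-5.9  0.3 -4.3] T [ 0.1   1.98 -0.02] [134.9   2.   94.5] 28.35 [566.4  40.7 125.7]
box: corner [-58.3  46.6 138.4] F [-5.2  0.3 -3.7] T [0.06 1.98 0.06] [134.9   2.   94.5] 28.75 [567.8  40.8 130.6]
```

```bash
for i in 1 2; do python3 -m handwheel '[[1,0.0005,0,0.0015,0],[1,0.001,0,0.003,0],[1,0.0018,0,0.005,0],[1,0.0018,0,0.005,0]]' >/dev/null;python3 st.py; done; python3 -c "
from h import *
cs=[snap(n,'n') for n in('scene','top')]
a=cs[0]['color'][120:290,130:360];b=cs[1]['color'][100:270,150:380]
cv2.imwrite('pics/n.png',cv2.resize(np.hstack([a,b]),None,fx=1.7,fy=1.7,interpolation=2))
for th in(.25,.3,.35,.4): print(th,proj(cs[1],lidp(.163,-.14,th)).round(1))
cv2.imwrite('pics/n2.png',cv2.resize(cs[1]['color'][160:220,320:360],None,fx=8,fy=8,interpolation=0))
"
```

```text
box: corner [-56.5  46.6 143.3] F [-6.1  0.6 -2.9] T [0.15 2.02 0.06] [135.    2.   94.5] 29.15 [569.5  40.9 135.6]
box: corner [-54.8  46.5 148.4] F [-6.7  0.2 -3.1] T [0.08 2.05 0.11] [135.    2.   94.5] 29.55 [571.3  41.  140.6]
0.25 [[347.2 188. ]]
0.3 [[348.  186.2]]
0.35 [[348.7 184.3]]
0.4 [[349.4 182.2]]
```

View pics/n.png

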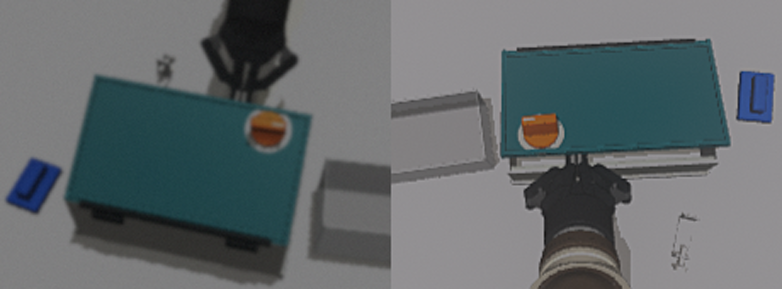

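View pics/n2.png

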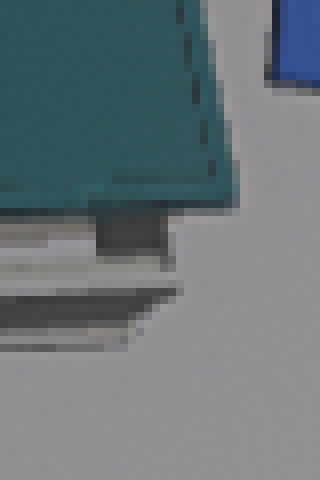

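```bash
for i in 1 2; do python3 -m handwheel '[[1,0.0007,0,0.0018,0],[1,0.0015,0,0.0036,0],[1,0.003,0,0.007,0],[1,0.003,0,0.007,0]]' >/dev/null;python3 st.py; done; python3 -m handwheel '[[1,-0.01,0,-0.001,0],[1,-0.025,-0.002,-0.002,0],[1,-0.035,-0.0035,-0.002,0],[1,-0.035,-0.0035,-0.002,0]]' >/dev/null;python3 st.py;  python3 -c "
from h import *
cs=[snap(n,'o') for n in('scene','top')]
for th in(.35,.4,.45,.5): print(th,proj(cs[1],lidp(.163,-.14,th)).round(1))
cv2.imwrite('pics/o.png',cv2.resize(cs[1]['color'][150:220,210:360],None,fx=5,fy=5,interpolation=0))
"
```

```text
box: corner [-52.2  46.4 155.3] F [-14.7   2.    1.1] T [0.16 2.68 0.08] [135.    2.   94.6] 30.05 [573.8  41.1 147.5]
box: corner [-49.6  46.4 162.6] F [-18.2   1.4   1.5] T [0.16 2.85 0.14] [135.1   1.9  94.6] 30.45 [576.5  41.3 154.8]
box: corner [-84.3  45.6 162.9] F [ 0.1  0.  -0.1] T [ 0.03  0.61 -0.  ] [134.8   1.9  94.6] 30.85 [542.   37.8 155.1]
0.35 [[348.7 184.3]]
0.4 [[349.4 182.2]]
0.45 [[350.2 179.8]]
0.5 [[350.8 177.3]]
```

View pics/o.png

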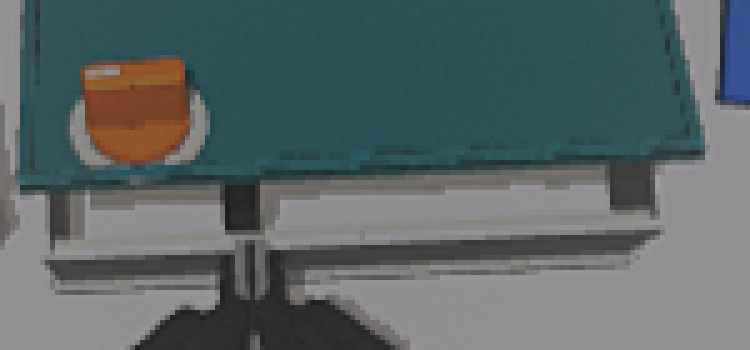

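```bash
python3 -m handwheel '[[1,-0.01,-0.02,-0.005,0],[1,-0.005,-0.04,-0.012,0],[1,0.0,-0.06,-0.018,0],[1,0.0054,-0.0704,-0.023,0],[1,0.0054,-0.0704,-0.023,0]]' >/dev/null;python3 st.py;python3 -m handwheel '[[1,0.01,0.001,0,0],[1,0.02,0.0015,0,0],[1,0.03,0.002,0,0],[1,0.039,0.003,0,0],[1,0.039,0.003,0,0]]' >/dev/null;python3 st.py
```

```text
box: corner [-83.3 -26.2 138.7] F [-0.1  0.4 -0.3] T [ 0.02  0.7  -0.05] [134.9   1.9  94.5] 31.45 [548.4 -33.7 131. ]
box: corner [-43.4 -25.6 138.8] F [-0.5 -0.7 -0.5] T [ 0.04  0.61 -0.01] [135.    1.9  94.5] 31.95 [588.2 -30.  131. ]
```

```bash
python3 -m handwheel '[[1,0,0,0.005,0],[1,0,0,0.01,0],[1,0,0,0.013,0],[1,0,0,0.016,0]]' >/dev/null;python3 st.py;python3 -m handwheel '[[1,0,0,0.0015,0],[1,0,0,0.003,0],[1,0.001,0,0.005,0],[1,0.001,0,0.005,0]]' >/dev/null;python3 st.py
```

```text
box: corner [-43.4 -25.6 155.7] F [ 0.1  0.2 -0.5] T [0.01 0.68 0.01] [134.9   1.9  94.5] 32.35 [588.2 -30.1 147.9]
box: corner [-42.8 -25.7 159.9] F [-2.2  1.3 -0.6] T [ 0.05  1.14 -0.  ] [135.    1.9  94.5] 32.75 [588.8 -30.1 152.2]
```

```bash
python3 -m handwheel '[[1,0.0015,0,0.003,0],[1,0.003,0.0002,0.006,0],[1,0.005,0.0004,0.0095,0],[1,0.007,0.0005,0.013,0],[1,0.007,0.0005,0.013,0]]' >/dev/null;python3 st.py;python3 -m handwheel '[[1,0.002,0,0.0033,0],[1,0.004,0.0002,0.0066,0],[1,0.0065,0.0004,0.01,0],[1,0.009,0.0006,0.0135,0],[1,0.009,0.0006,0.0135,0]]' >/dev/null;python3 st.py
```

```text
box: corner [-35.7 -25.7 173. ] F [-2.8 -0.  -0.4] T [0.04 1.07 0.03] [135.    1.9  94.5] 33.25 [595.8 -29.6 165.2]
box: corner [-26.5 -25.8 186.8] F [-1.6  1.1 -0.4] T [ 0.08  0.91 -0.04] [135.    1.9  94.5] 33.75 [605.  -28.9 179. ]
```

```bash
python3 -m handwheel '[[1,0.0035,0,0.004,0],[1,0.007,0.0005,0.008,0],[1,0.0105,0.0008,0.012,0],[1,0.0135,0.001,0.015,0],[1,0.0135,0.001,0.015,0]]' >/dev/null;python3 st.py;python3 -m handwheel '[[1,0.0045,0,0.005,0],[1,0.009,0.0007,0.01,0],[1,0.014,0.001,0.015,0],[1,0.019,0.0014,0.019,0],[1,0.019,0.0014,0.019,0]]' >/dev/null;python3 st.py
python3 -c "
from h import *
cs=[snap(n,'p') for n in('scene','top')]
a=cs[0]['color'][100:290,130:360];b=cs[1]['color'][90:280,150:380]
cv2.imwrite('pics/p.png',cv2.resize(np.hstack([a,b]),None,fx=1.7,fy=1.7,interpolation=2))
"
```

```text
box: corner [-12.5 -26.  202.2] F [-0.2  0.1 -0.3] T [ 0.03  0.72 -0.02] [135.    1.9  94.5] 34.25 [619.  -28.  194.5]
box: corner [  7.4 -26.  222.2] F [-0.5  0.3 -1.3] T [0.05 0.94 0.06] [134.9   1.9  94.5] 34.75 [638.8 -26.5 214.4]
```

View pics/p.png

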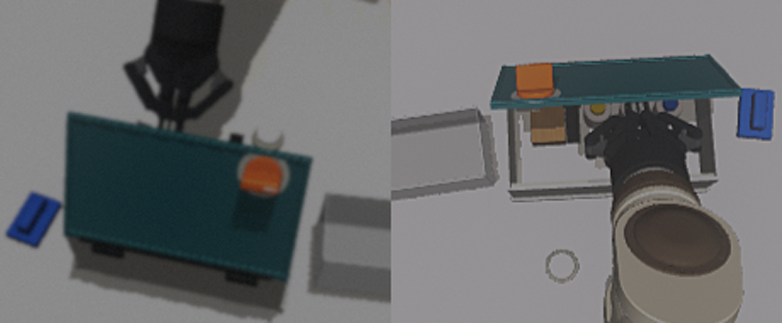

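```bash
python3 -m handwheel '[[1,0.0055,0,0.0035,0],[1,0.011,0.0007,0.007,0],[1,0.017,0.0012,0.01,0],[1,0.0226,0.0017,0.0124,0],[1,0.0226,0.0017,0.0124,0]]' >/dev/null;python3 st.py;python3 -m handwheel '[[1,0.0065,0.0005,0.0025,0],[1,0.013,0.001,0.0045,0],[1,0.019,0.0015,0.0065,0],[1,0.025,0.002,0.008,0],[1,0.025,0.002,0.008,0]]' >/dev/null;python3 st.py
```

```text
box: corner [ 30.8 -26.2 235.8] F [-0.1 -0.8 -0.8] T [-0.03  0.65 -0.02] [134.8   2.   94.5] 35.35 [662.2 -24.9 228. ]
box: corner [ 56.8 -26.1 244.3] F [-0.6 -0.6 -1.1] T [ 0.06  0.65 -0.01] [134.7   2.   94.5] 35.85 [688.1 -22.8 236.5]
```

```bash
python3 -m handwheel '[[1,0.004,0.0003,0.001,0],[1,0.008,0.0006,0.0015,0],[1,0.012,0.0009,0.002,0],[1,0.012,0.0009,0.002,0]]' >/dev/null;python3 st.py; python3 -c "
from h import *
cs=[snap(n,'r') for n in('scene','top')]
a=cs[0]['color'][100:290,130:360];b=cs[1]['color'][90:280,150:380]
cv2.imwrite('pics/r.png',cv2.resize(np.hstack([a,b]),None,fx=1.7,fy=1.7,interpolation=2))
"
```

```text
box: corner [ 69.4 -26.1 246.6] F [-0.1  0.7 -0.2] T [0.05 0.65 0.01] [134.7   2.   94.5] 36.25 [700.7 -21.8 238.8]
```

View pics/r.png

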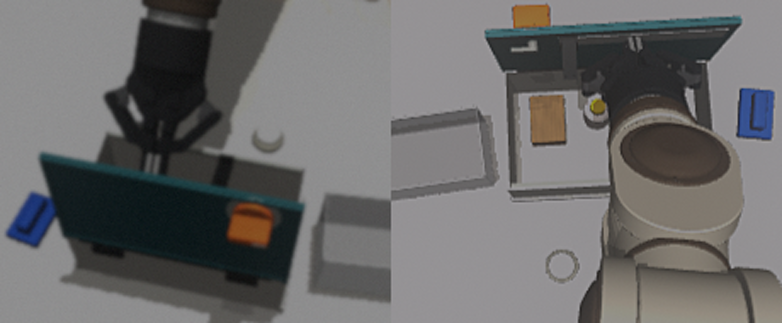

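```bash
python3 -m handwheel '[[1,-0.02,0,0.0,0],[1,-0.06,0,0.01,0],[1,-0.1,0,0.02,0],[1,-0.14,0,0.03,0],[1,-0.18,0,0.04,0]]' >/dev/null;python3 -m handwheel '[[1,-0.02,0,0,0],[1,-0.03,0,0,0],[1,-0.03,0,0,0],[1,-0.03,0,0,0]]' >/dev/null;python3 st.py; python3 -c "
from h import *
cs=[snap(n,'s') for n in('scene','top')]
a=cs[0]['color'][100:290,130:360];b=cs[1]['color'][90:280,150:380]
cv2.imwrite('pics/s.png',cv2.resize(np.hstack([a,b]),None,fx=1.7,fy=1.7,interpolation=2))
for th in(1.2,1.3,1.4,1.5,1.6): print(th,[proj(c,lidp(.163,y,th)).round(1).tolist() for c in cs for y in(-.14,.14)])
"
```

```text
box: corner [-140.8   -9.7  288.3] F [-0.5  0.1  0. ] T [-0.02  0.68 -0.02] [134.5   2.   94.5] 37.25 [489.9 -21.7 280.4]
1.2 [[[162.8, 174.7]], [[311.8, 203.0]], [[356.0, 124.9]], [[206.2, 133.6]]]
1.3 [[[159.4, 180.0]], [[310.9, 209.0]], [[355.9, 116.0]], [[205.5, 124.8]]]
1.4 [[[156.0, 186.2]], [[309.8, 215.9]], [[355.5, 107.2]], [[205.0, 116.0]]]
1.5 [[[152.7, 193.2]], [[308.5, 223.6]], [[354.9, 98.5]], [[204.6, 107.3]]]
1.6 [[[149.4, 200.8]], [[307.1, 231.9]], [[354.1, 90.2]], [[204.3, 99.0]]]
```

View pics/s.png

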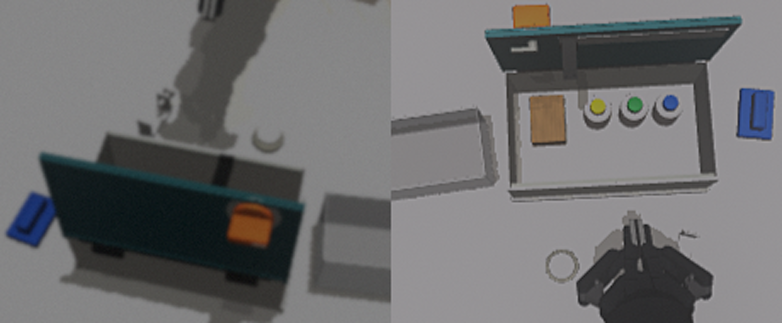

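```bash
python3 -c "
from h import *
print(np.abs(get_obs()['qd']).max()); print(job_done())"
```

```text
0.3010797811554386
the job is handed in; nothing more can be done
None
```

The box is open and the job is handed in at about 37 s of the 72 s allowed. No verdict was reported.

**What I did**
- **Knob:** I gripped the bar by its ends and turned the tool 77.6° clockwise. With the knob starting at roughly 0.15–0.2 rad, that leaves it at about 1.5 rad.
- **First lift:** I raised the lid by the knob to about 0.24 rad and let go. I stopped just short of the catch's 0.25 rad limit, so the lid was never pulled against it.
- **Tilting the fingers:** With the tool pointing straight down, the lid's front edge blocks the fingers from reaching the catch. I pushed against the arm's joint limits in free space until the tool tilted about 45° forward. The first descent that followed swung the base joint to about −85°, well clear of the scene, before I brought it back.
- **Catch:** A dark mark in the top view suggested it was at box y ≈ +47 mm, and feeling there found it. The force rose from about 2 N to 5 N, as the spring should. I held it in while lifting the lid past it.
- **Swing:** I moved over to y ≈ −25 mm, pushed the underside up to near upright, and backed away.

**Last checks**
- Both cameras put the lid at about 1.47–1.48 rad, above the 1.3 rad needed. It stayed there after I withdrew.
- The gripper is well clear of the box, and the wrist force is about 0 N.
- By eye in the pictures, none of the four loose items has moved; I did not measure them.
- The largest push was about 18 N, when the catch reached its stop, below the 25 N limit. That was higher than I intended.
- The knob and lid angles are estimates from images and motion, as neither can be read directly.

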